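Clear the plugged bamboo tube

TASK

The brass sizing plug is stuck in the bamboo tube on the clearing jig. Take the plain wooden dowel from the rack (not the brush beside it) and push it through the tube from the end away from the tray, so that the plug drops out at the other end into the tray. Then draw the dowel out and lay it back on the rack.

Things in the scene. Friction and masses are not known exactly. Their poses are not given: they have to be found in the camera images.
- dowel: Plain straight light-wood rod, round, 16 mm diameter, 280 mm long, 45 g, both ends alike. Origin at its centre on its axis; its x axis is its length. Lies level in one of the rack's two slots, axis 40 mm above the bench. The other slot holds a bystander: a dark brush of the same thickness with a white pointed hair head.
- rack: Fixed low pine rack, 200 mm along its x, 150 mm along y. Origin at the centre of its underside, z up. Two cross bars at x = +80 and -80 mm, tops 32 mm above the bench, carry rods lying along x. Two flat slots 41 mm wide, centred at y = +37 and -37 mm, between teeth rising to 50 mm. Between the bars is only a 6 mm base: grip a rod at its middle.
- jig: Fixed wooden jig with a level bamboo tube. Origin on the bench below the tube's middle, z up. Bore along y, axis 100 mm above the bench; bore 40, outside 48 mm, saddles 60 mm wide to 107 mm high. Mouth at y = -45 mm, exit at y = +45 mm. Sight slot in the tube's top. Tray at the exit: y = +30 to +174 mm, 98 mm wide, floor 10 mm, walls 52 mm high. Base ends at y = -70 mm.
- plug: Solid brass cylinder, 34 mm diameter, 44 mm long, 0.26 to 0.4 kg, lying inside the tube and held by friction (pushing it takes under 6 N). Origin at its centre; its y axis is its length. It starts within 20 mm of the tube's middle.
There are look-alikes about, which are no part of the job. Of the things shaped like the plug, the brass one is meant.

How it is judged:
By the outcome, as a careful person would: the job done as asked, in the order asked, and still so for the second after the job is handed in, with the robot touching nothing.
It also fails if it takes over 56 s, if anything falls off the work surface, if the arm or the gripper's body presses on something with over 40 N, if the wrist force passes 120 N, or if a joint passes its speed limit or range.

ROBOT

A 6-joint arm with a two-finger parallel gripper is mounted at the origin on the work surface. World frame = base frame: x ahead of the robot, y to its left, z up, the work surface at z = 0. Lengths are in m, angles in rad, forces in N, time in s.
With the tool pointing down it reaches from about 0.375 to 0.925 m from the base axis. Payload 5.7 kg.
Tool frame: the origin (TCP) lies at the very end of the fingers, on their centre line; the grasp point (between the pads) lies behind it (r.grasp_offset is the z of the grasp point in the tool frame, in m); z points along the fingers, x is the direction in which the jaws open and shut, and the axes are right-handed (so a half turn about z gives the same grasp; the last joint's range is limited). The gripper opens to 88 mm and grips with 3 to 60 N. Pads are 20 mm wide; open, the fingers measure 115 mm over their backs; the gripper's body (75 mm by 178 mm) begins 61 mm behind the grasp point.
Start: joints at [-1.285, 0.359, 1.51, -0, 1.272, -0.115], TCP at [0.234, -0.552, 0.185] pointing down, gripper open.
Joint ranges: [-2.97, 2.97], [-1.01, 2.36], [0.21, 2.38], [-0.96, 4.11], [0.2, 2.71], [-2.98, 2.98]. Speed limits (rad/s): [2.39, 2.39, 3.14, 3.14, 3.14, 3.14].

INTERFACE

Orientations are given as a rotation vector (axis times angle).
In Python, from cell import r gives the robot as it stands.
- The arm moves only by the shell command python3 -m handwheel 'ROWS' [OPENING] [FORCE]. ROWS is a JSON object of lists of equal length, an entry for each row: "translation": the shift along the tool's x, y, z in mm, a list of three; "spin": the turn about the tool's z in rad. A call has 1 to 10 rows; each row is the pose to reach, as a shift and turn from the pose commanded when the call began, along the tool's axes at that moment; what a row does not reach only later rows make up. A row lasts 1/10 s, in which the tool goes at most 50 mm and 8.59 degrees, less where a joint would pass 70% of its speed; a pose out of reach is approached as far as the arm can. A call with a gripper value outside its range is refused whole. OPENING is the finger opening in mm, from 0 to 87.8, set as the call begins (- or left out, the last holds). The fingers move at their own pace and stop on an object; FORCE is the grip in N (left out, the last holds). Time passes only in rows, so rows that repeat a pose let the fingers close. It gives the time, the measured TCP pose, the force and the opening at its end, in the units of the state.
- r.read_state(): the state, without advancing time (a new reading comes with each control period).
- r.capture(name): name is "side" or "top"; returns a dict with "color" (480x640x3 uint8, red, green, blue), "camera_matrix" (3x3 intrinsics, pixels), "pose" (4x4, takes a point from camera to world coordinates). Camera axes: x right, y down, z forward; pixel columns grow to the right and rows downward; lengths in m; the calibration is good to about 2 mm. A picture is of the moment at which its call begins. There is no depth.
- r.finish_job(): hands the job in, once; it reports no verdict.
The state is a dict: "time": time; "joints": joint angles; "dq": joint speeds; "joint_torque": joint torques, N m; "position": TCP position; "tcp_rot": TCP orientation; "ft_force": force on the tool from outside, world axes, zero at the start; "ft_torque": the same for the moment, N m; "width": finger opening in m.
Only numpy, scipy, OpenCV 4.12 (cv2) and the standard library are available. Lean on these libraries where they do the work, as an engineer would, in place of code of your own. Each camera call takes 0.05 s, during which the arm holds its last target.

## Working session

There is one attempt and no reset: what is moved stays moved. The work goes in short steps, Python scripts to look and compute and a shell command to move; the robot and the scene stay as the last step left them, time stands still between calls to the robot, and variables do not carry over. Pictures are saved under pics/ and viewed, and the job is handed in when it is done.

```bash
ls; mkdir -p pics; python3 - <<'E'
from cell import r
import cv2, numpy as np
print(r.grasp_offset); s=r.read_state(); print(s['time'],s['position'],s['tcp_rot'],s['width'])
for n in('top','side'):
    c=r.capture(n); cv2.imwrite(f'pics/{n}0.png',c['color'][:,:,::-1]); print(n,np.round(c['camera_matrix'],1).tolist(),np.round(c['pose'],3).tolist())
E
```

```text
pics
-0.0187
0.0 [ 0.23387236 -0.55171899  0.1844262 ] [-2.61819674e+00  1.73414372e+00  2.17112125e-03] 0.08748913663107354
top [[518.7, 0.0, 325.0], [0.0, 518.7, 245.1], [0.0, 0.0, 1.0]] [[-0.039, -0.974, 0.224, 0.358], [-0.999, 0.037, -0.013, -0.109], [0.005, -0.225, -0.974, 0.874], [0.0, 0.0, 0.0, 1.0]]
side [[517.0, 0.0, 320.1], [0.0, 517.0, 242.7], [0.0, 0.0, 1.0]] [[-1.0, 0.02, 0.009, 0.511], [0.007, 0.679, -0.734, 0.417], [-0.02, -0.734, -0.679, 0.589], [0.0, 0.0, 0.0, 1.0]]
```

View pics/top0.png

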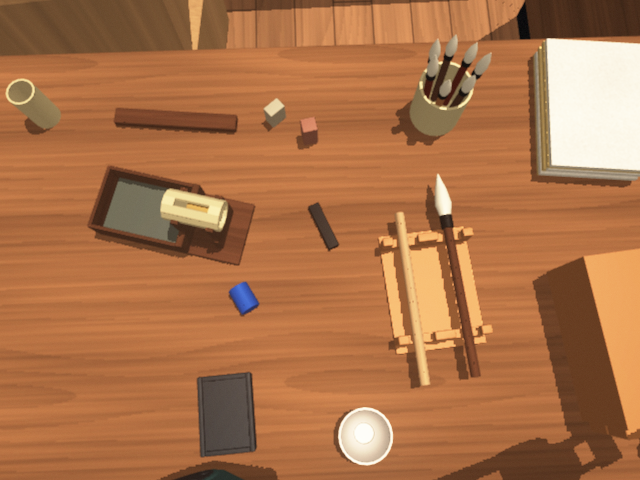

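View pics/side0.png

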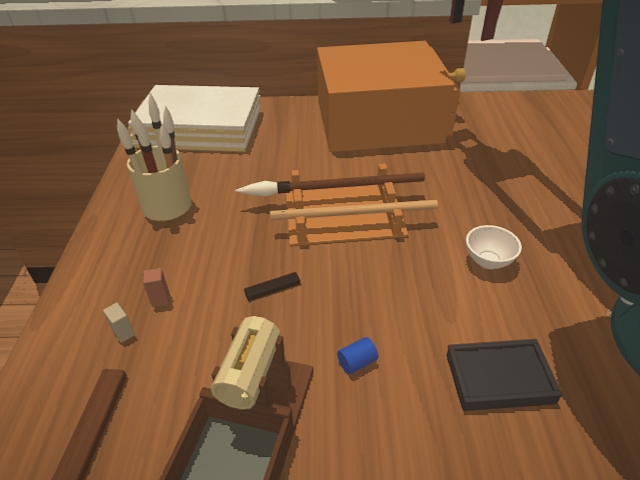

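The top view shows the rods in the rack: the light plain rod from (401,214) to (425,383), and the dark brush with a white head from (438,178) to (476,375). The plain rod is the dowel. Two things are plug-shaped: the blue cylinder at (244,298) on the bench, and something brassy in the tube's slot at (200,208). I'll confirm both in enlarged crops.

```bash
python3 - <<'E'
import cv2, numpy as np
a=cv2.imread('pics/top0.png');b=cv2.imread('pics/side0.png')
j=cv2.resize(a[160:270,85:260],None,fx=4.5,fy=4.5,interpolation=cv2.INTER_CUBIC)
cv2.imwrite('pics/c1.png',j)
cv2.imwrite('pics/c2.png',cv2.resize(a[170:395,370:500],None,fx=2.6,fy=2.6,interpolation=cv2.INTER_CUBIC))
cv2.imwrite('pics/c3.png',cv2.resize(b[300:480,150:330],None,fx=3.3,fy=3.3,interpolation=cv2.INTER_CUBIC))
E
```

```text
(no output)
```

View pics/c1.png

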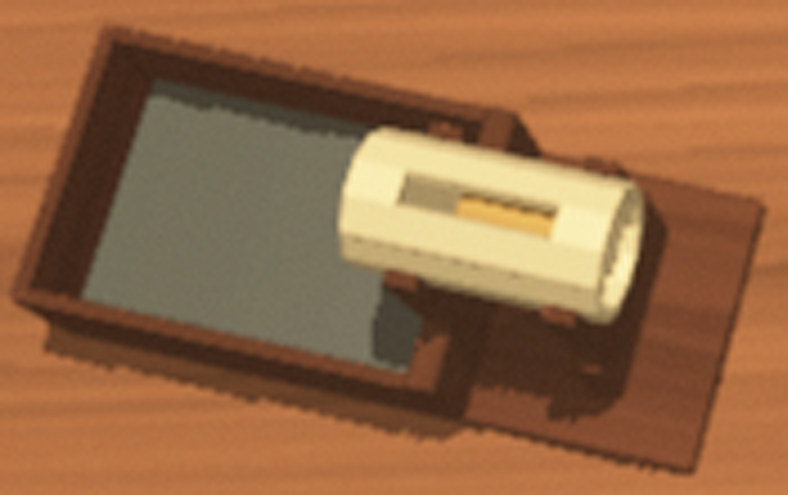

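View pics/c2.png

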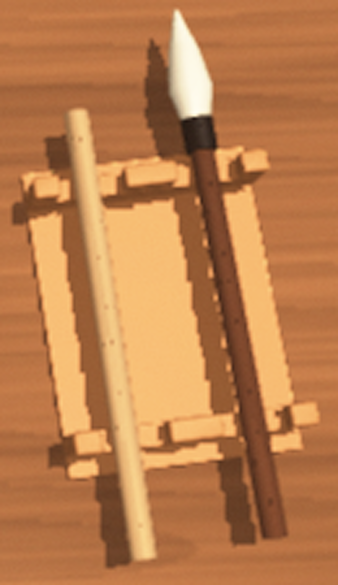

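View pics/c3.png

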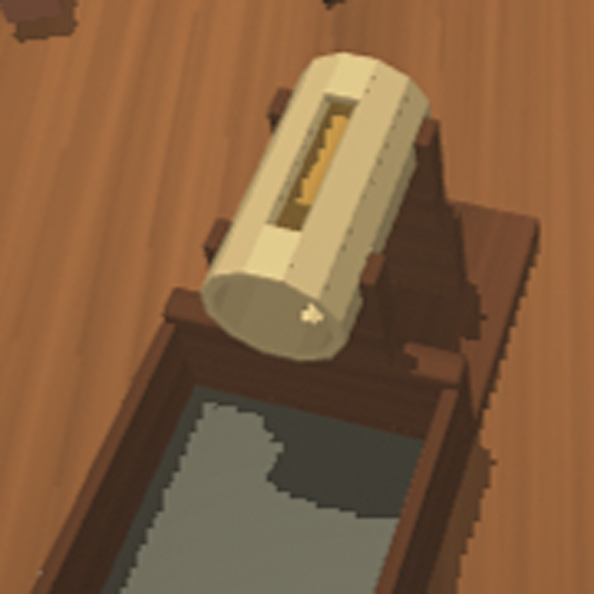

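The crops confirm it. The brass plug shows through the sight slot at about (198,207) in the top view, slightly toward the mouth. The blue cylinder is a look-alike. The plain light rod is the dowel, in the left-hand slot. Next I'll measure the jig and the dowel.

```bash
cat > h.py <<'E'
import numpy as np, cv2
from scipy.optimize import least_squares
from scipy.spatial.transform import Rotation as R
T=dict(K=np.array([[518.7,0,325.0],[0,518.7,245.1],[0,0,1]]))
def cams():
    from cell import r
    return {n:r.capture(n) for n in('top','side')}
def proj(c,P):
    P=np.atleast_2d(P);M=np.linalg.inv(c['pose']);q=(M[:3,:3]@P.T+M[:3,3:]);q=c['camera_matrix']@q;return (q[:2]/q[2]).T
def unproj(c,uv,z):
    d=c['pose'][:3,:3]@np.linalg.inv(c['camera_matrix'])@np.array([*uv,1.]);o=c['pose'][:3,3];return o+d*(z-o[2])/d[2]
def tf(p,L):
    c,s=np.cos(p[2]),np.sin(p[2]);L=np.atleast_2d(L);return np.c_[p[0]+c*L[:,0]-s*L[:,1],p[1]+s*L[:,0]+c*L[:,1],L[:,2]]
E
python3 - <<'E'
from h import *
C=cams()
cr=lambda u,v:(85+u/4.5,160+v/4.5)
t=C['top'];s=C['side']
obs=[(t,cr(110,30),(.049,.174,.052)),(t,cr(15,298),(-.049,.174,.052)),(t,cr(621,250),(0,-.045,.1)),
 (s,(150+283/3.3,300+317/3.3),(0,.045,.1))]
f=lambda p:np.concatenate([proj(c,tf(p,L))[0]-uv for c,uv,L in obs])
o=least_squares(f,[.45,.15,0]);print('jig',o.x,np.round(o.fun,1))
for uv in((400.5,213.5),(425,383.5)):print('top',unproj(t,uv,.04))
for uv in((272,213),(437,205)):print('side',unproj(s,uv,.04))
E0=unproj(t,(400.5,213.5),.04);E1=unproj(t,(425,383.5),.04);print(np.linalg.norm(E0-E1),(E0+E1)/2,proj(s,[E0,E1]))
# overlay
im=cv2.imread('pics/top0.png');im2=cv2.imread('pics/side0.png')
p=o.x
for c,i in((t,im),(s,im2)):
  for y in(-.045,.045):
    a=np.linspace(0,2*np.pi,40);q=tf(p,np.c_[.024*np.cos(a),0*a+y,.1+.024*np.sin(a)]);cv2.polylines(i,[proj(c,q).astype(np.int32)],True,(0,255,0),1)
  q=tf(p,[(.049,.03,.052),(.049,.174,.052),(-.049,.174,.052),(-.049,.03,.052)]);cv2.polylines(i,[proj(c,q).astype(np.int32)],True,(255,255,0),1)
  cv2.polylines(i,[proj(c,[E0,E1]).astype(np.int32)],True,(0,0,255),1)
o2=np.hstack([cv2.resize(im[150:280,80:260],None,fx=2.8,fy=2.8)[:364],np.zeros((364,296,3),np.uint8)])[:, :800]
cv2.imwrite('pics/o1.png',cv2.resize(im[150:280,80:260],None,fx=4,fy=4));cv2.imwrite('pics/o2.png',im2)
E
```

```text
jig [ 0.59827213  0.08157611 -0.26063988] [-0.3  3.   2.1 -1.6 -0.9  1.3 -1.6  0.4]
top [ 0.59918773 -0.2486962   0.04      ]
top [ 0.32303416 -0.26714368  0.04      ]
side [ 0.59798318 -0.2522669   0.04      ]
side [ 0.3202997 -0.2646363  0.04     ]
0.27676904552876613 [ 0.46111095 -0.25791994  0.04      ] [[271.14720895 214.37836852]
 [435.12199468 204.10428765]]
```

View pics/o1.png

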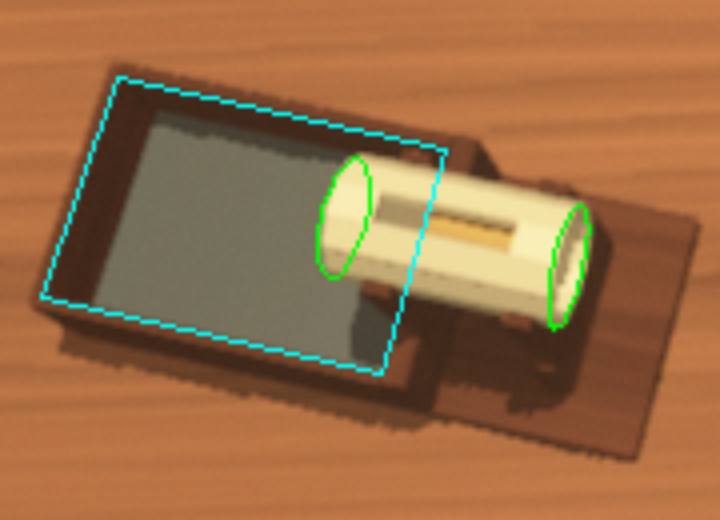

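View pics/o2.png

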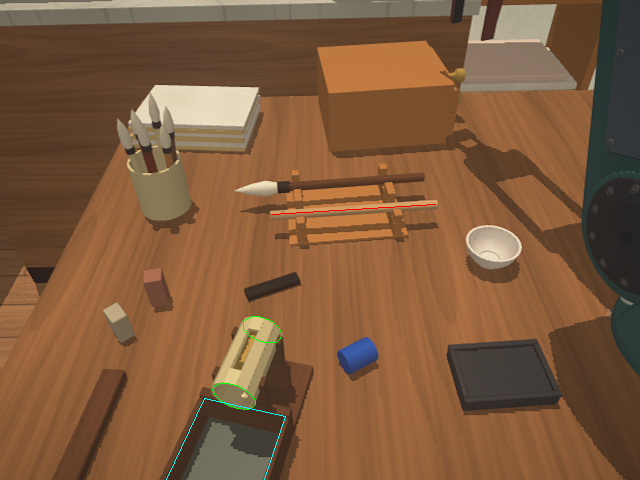

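The tray's wall size is ambiguous, so I'll fit the jig to the tube's silhouette in both views instead.

```bash
python3 - <<'E'
from h import *
from scipy.optimize import minimize
C=cams();S=4
ims={'top':cv2.imread('pics/top0.png'),'side':cv2.imread('pics/side0.png')}
roi={'top':(150,185,110,60+150),'side':(300,420,200,300)}
roi={'top':(175,245,150,240),'side':(305,415,205,290)}
masks={}
for n in ims:
    y0,y1,x0,x1=roi[n]; a=cv2.resize(ims[n][y0:y1,x0:x1],None,fx=S,fy=S,interpolation=cv2.INTER_CUBIC)
    h=cv2.cvtColor(a,cv2.COLOR_BGR2HSV).astype(int)
    m=((h[...,0]>18)&(h[...,0]<33)&(h[...,2]>105)&(h[...,1]>50)).astype(np.uint8)
    k,l,st,_=cv2.connectedComponentsWithStats(m);m=(l==1+np.argmax(st[1:,4])).astype(np.uint8)
    cs,_=cv2.findContours(m,0,2);hm=np.zeros_like(m);cv2.fillPoly(hm,[cv2.convexHull(cs[0])],1)
    masks[n]=(hm,m,a)
a=np.linspace(0,2*np.pi,36);ci=lambda y:np.c_[.024*np.cos(a),0*a+y,.1+.024*np.sin(a)]
L=np.r_[ci(-.045),ci(.045)]
def model(n,p):
    y0,y1,x0,x1=roi[n];q=(proj(C[n],tf(p,L))-[x0,y0]+.5)*S-.5
    mm=np.zeros_like(masks[n][0]);cv2.fillPoly(mm,[cv2.convexHull(np.round(q*16).astype(np.int32))],1,shift=4);return mm
for names in(['top'],['side'],['top','side']):
    f=lambda p:sum(1-(model(n,p)&masks[n][0]).sum()/(model(n,p)|masks[n][0]).sum() for n in names)
    o=minimize(f,[.598,.08,-.26],method='Nelder-Mead',options=dict(initial_simplex=[[.598,.08,-.26],[.608,.08,-.26],[.598,.09,-.26],[.598,.08,-.2]],xatol=1e-5));print(names,o.x,o.fun)
p=o.x; out=[]
for n in ims:
    b=masks[n][2].copy()
    for mm,col in((masks[n][0],(255,0,0)),(model(n,p),(0,255,0))):
        cs,_=cv2.findContours(mm,0,2);cv2.drawContours(b,cs,-1,col,1)
    cv2.imwrite(f'pics/f_{n}.png',b);out.append(b)
W=max(b.shape[0] for b in out);cv2.imwrite('pics/f.png',np.hstack([np.vstack([b,np.zeros((W-b.shape[0],b.shape[1],3),np.uint8)]) for b in out]))
# plug ends in slot, top crop: 458 and >=553 at z~.117
for u,v in((458,205),(553,225)):
    w=unproj(C['top'],(85+u/4.5,160+v/4.5),.116);c,s=np.cos(p[2]),np.sin(p[2]);d=w[:2]-p[:2];print('slot y',-s*d[0]+c*d[1],'x',c*d[0]+s*d[1])
E
```

```text
['top'] [ 0.59769013  0.09418868 -0.24368718] 0.3907899900947539
['side'] [ 0.60055409  0.08081502 -0.25124166] 0.030836589614424925
['top', 'side'] [ 0.60066402  0.08092768 -0.26374586] 0.4319170504259985
slot y 0.00808018513574816 x -0.0008703555229555139
slot y -0.02516801080752959 x -0.00045769003373935437
```

View pics/f.png

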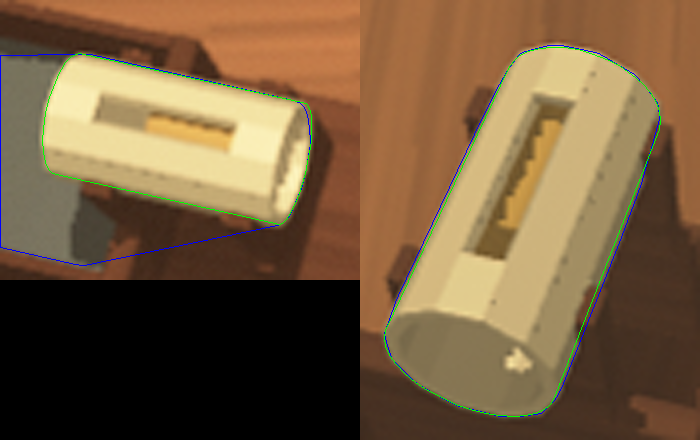

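The tube model matches the silhouette well in both views (green), even though the top-view mask spilled into the tray. The jig is at (0.600, 0.081) with yaw -0.263. The front end of the plug is at jig y ≈ +8 mm. Next I'll check that the box is clear of the path and work out the first move.

```bash
cat >> h.py <<'E'
def go(x,y,z,ang):
    "shift (mm, tool axes) and spin to TCP x,y,z with tool x at world angle ang"
    from cell import r
    s=r.read_state();M=R.from_rotvec(s['tcp_rot']).as_matrix()
    a0=np.arctan2(M[1,0],M[0,0]);d=(ang-a0+np.pi/2)%np.pi-np.pi/2
    print('t',round(s['time'],2),'shift mm',np.round(M.T@(np.array([x,y,z])-s['position'])*1e3,1),'spin',round(-d,4),'z axis',np.round(M[:,2],3))
E
python3 - <<'E'
from h import *
C=cams();t=C['top']
for uv in((583,258),(628,430),(435,40),(440,130)):print(uv,unproj(t,uv,.12)[:2],unproj(t,uv,0.)[:2])
for uv in((330,145),(453,143)):print('side',unproj(C['side'],uv,0)[:2])
go(.460,-.258,.10,np.radians(3.2-90))
E
```

```text
(583, 258) [ 0.49716011 -0.50170851] [ 0.51935212 -0.56425035]
(628, 430) [ 0.25345933 -0.5274527 ] [ 0.23685949 -0.59409245]
(435, 40) [ 0.87006851 -0.3131729 ] [ 0.95161938 -0.34570398]
(440, 130) [ 0.71022426 -0.30722272] [ 0.76633142 -0.33880667]
side [ 0.49557439 -0.52248807]
side [ 0.23737403 -0.52006218]
t 0.4 shift mm [-182.8 -322.9   85.2] spin 0.3449 z axis [-0.  0. -1.]
```

```bash
python3 -m handwheel '{"translation":[[-10,-20,0],[-30,-55,0],[-55,-97,0],[-80,-141,0],[-105,-185,0],[-130,-229,10],[-152,-268,30],[-170,-300,55],[-180,-317,75],[-183,-323,85]],"spin":[0.02,0.06,0.1,0.15,0.2,0.25,0.29,0.32,0.34,0.345]}' 60 20
python3 - <<'E'
from h import *
C=cams()
for n in C: cv2.imwrite(f'pics/g1{n}.png',C[n]['color'][:,:,::-1])
go(.460,-.258,.0213,np.radians(3.2-90))
E
```

```text
time: 1.4
position: [0.4601, -0.2553, 0.0987]
tcp_rot: [-2.285, 2.156, 0.004]
ft_force: [-1.2, 0.4, 0.2]
width: 0.0599
t 1.5 shift mm [ 1.2 -0.6 77.8] spin 0.0019 z axis [-0.002  0.001 -1.   ]
```

View pics/g1side.png

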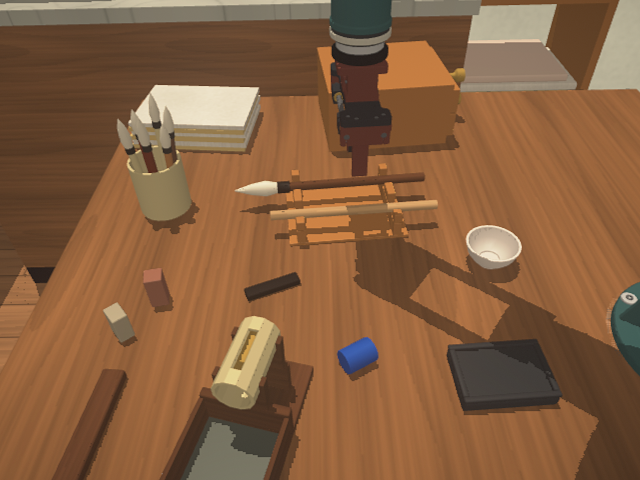

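View pics/g1top.png

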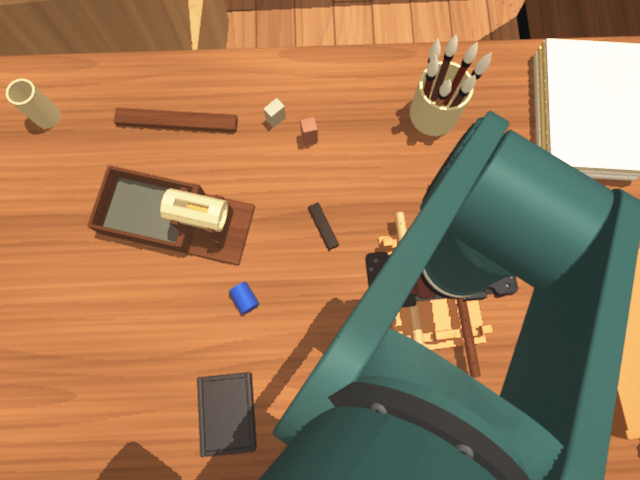

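The gripper is above the middle of the light rod: the finger tip is at about (361,175) in the side view and the rod's middle at about (354,209). Its jaws straddle the rod, so I'll go down and close.

```bash
python3 -m handwheel '{"translation":[[1,-1,10],[1,-1,25],[1,-1,40],[1,-1,55],[1,-1,67],[1,-1,74],[1,-1,78],[1,-1,78]],"spin":[0,0,0,0,0,0,0,0]}' 60 20
python3 -m handwheel '{"translation":[[0,0,0],[0,0,0],[0,0,0],[0,0,0],[0,0,0],[0,0,0],[0,0,0]],"spin":[0,0,0,0,0,0,0]}' 0 20
python3 - <<'E'
from h import *
C=cams()
cv2.imwrite(f'pics/g2.png',C['side']['color'][:,:,::-1])
E
```

```text
time: 2.3
position: [0.461, -0.2591, 0.0221]
tcp_rot: [2.282, -2.159, -0.0]
ft_force: [-0.5, 0.6, 0.4]
width: 0.0602
time: 3.0
position: [0.4611, -0.2588, 0.0223]
tcp_rot: [-2.283, 2.159, 0.0]
ft_force: [0.2, -0.5, -0.1]
width: 0.0079
```

View pics/g2.png

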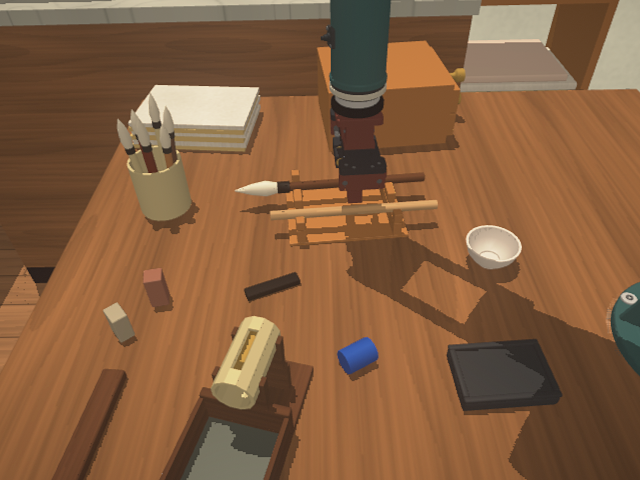

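```bash
python3 - <<'E'
from h import *
from cell import r
C=cams();s=r.read_state();print(s['width'],s['position'])
p=s['position'];
print(proj(C['side'],[p,p+[0,0,.0187],p+[0,0,.08]]),proj(C['top'],[p+[0,0,.0187]]))
print([np.round(C[n]['pose'],3).tolist() for n in C])
im=cv2.imread('pics/g2.png');cv2.imwrite('pics/g2c.png',cv2.resize(im[90:260,220:460],None,fx=3.3,fy=3.3))
E
```

```text
0.0003935716203965209 [ 0.46112775 -0.25880092  0.02220636]
[[353.37463979 217.00653068]
 [353.63415472 208.4572165 ]
 [354.54080278 178.58911132]] [[412.93718491 295.26505566]]
[[[-0.039, -0.974, 0.224, 0.358], [-0.999, 0.037, -0.013, -0.109], [0.005, -0.225, -0.974, 0.874], [0.0, 0.0, 0.0, 1.0]], [[-1.0, 0.02, 0.009, 0.511], [0.007, 0.679, -0.734, 0.417], [-0.02, -0.734, -0.679, 0.589], [0.0, 0.0, 0.0, 1.0]]]
```

View pics/g2c.png

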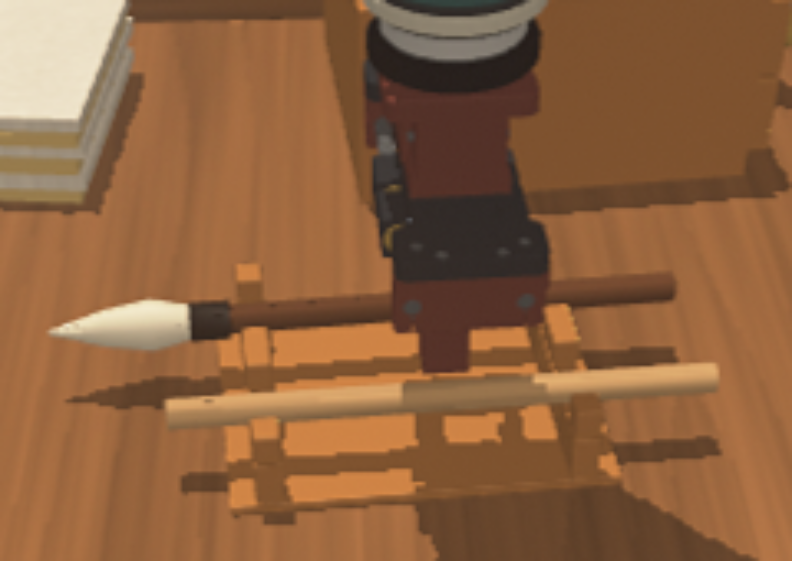

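The fingers closed on nothing. In the side view they sit behind the light rod, between the two rods, although the reported TCP projects onto the rod. I'll check the hand's real position against the reported one, using the earlier picture.

```bash
python3 - <<'E'
from h import *
C=cams()
p=np.array([.4601,-.2553,.0987])
cv2.imwrite('pics/g3top.png',C['top']['color'][:,:,::-1])
for n in C:
  for dy in(.03,.044,-.03,-.044): print(n,dy,np.round(proj(C[n],[p+[0,dy,0],p+[0,dy,.08]]).ravel()))
  for dy in(.089,-.089): print(n,'body',dy,np.round(proj(C[n],[p+[0,dy,0.08],p+[0,dy,.12]]).ravel()))
s=cv2.imread('pics/g1side.png');t=cv2.imread('pics/g1top.png')
cv2.imwrite('pics/g1c.png',np.hstack([cv2.resize(s[70:250,270:470],(400,360)),cv2.resize(t[200:380,350:550],(400,360))]))
E
```

```text
top 0.03 [397. 292. 406. 284.]
top 0.044 [388. 292. 395. 284.]
top -0.03 [437. 290. 450. 282.]
top -0.044 [446. 290. 460. 282.]
top body 0.089 [362. 285. 364. 281.]
top body -0.089 [493. 280. 503. 275.]
side 0.03 [356. 193. 358. 149.]
side 0.044 [357. 199. 358. 154.]
side -0.03 [354. 171. 355. 128.]
side -0.044 [354. 166. 355. 123.]
side body 0.089 [360. 173. 361. 147.]
side body -0.089 [353. 109. 354.  86.]
```

View pics/g1c.png

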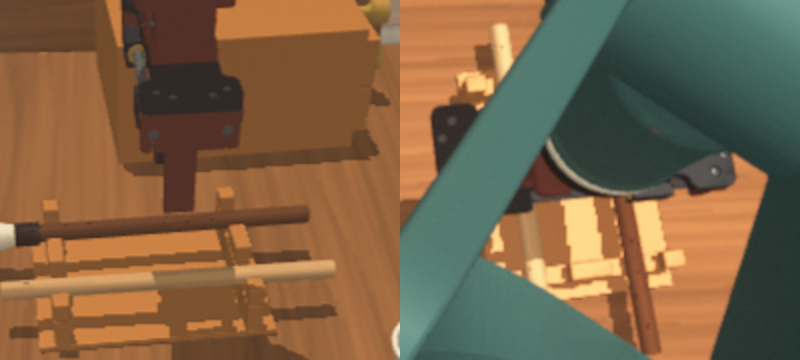

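View pics/g3top.png

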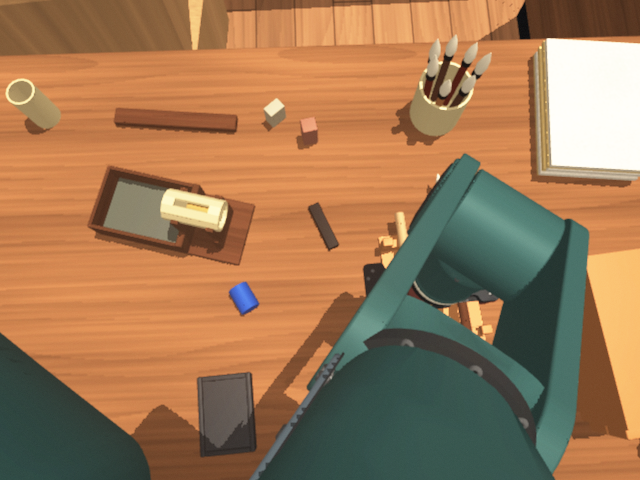

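In both views the hand sits about 40 mm higher than the state says. In the side view the finger tip is about 20 px too high at both heights. In the top view the width and ends of the body fit a pure +z offset, not a y shift. The fingers therefore closed above the rod, and the rod hasn't moved. I'll lift, open, and lower in small checked steps.

```bash
python3 -m handwheel '{"translation":[[0,0,-10],[0,0,-20],[0,0,-20]],"spin":[0,0,0]}' 0 20
python3 -m handwheel '{"translation":[[0,0,0],[0,0,0],[0,0,0],[0,0,4],[0,0,12],[0,0,18],[0,0,20]],"spin":[0,0,0,0,0,0,0]}' 50 20
python3 - <<'E'
from h import *
from cell import r
C=cams();print(r.read_state()['joints'])
im=C['side']['color'][:,:,::-1];cv2.imwrite('pics/g4.png',cv2.resize(im[90:260,250:450],None,fx=4,fy=3.5))
E
```

```text
time: 3.6
position: [0.4624, -0.2597, 0.0441]
tcp_rot: [-2.282, 2.158, -0.005]
ft_force: [0.5, -0.1, -0.6]
width: 0.0006
time: 4.3
position: [0.4604, -0.2583, 0.021]
tcp_rot: [2.282, -2.159, -0.003]
ft_force: [-0.1, 0.1, 0.5]
width: 0.0494
[-6.42215861e-01  4.66687756e-01  1.83113361e+00  8.23924077e-05
  8.45347879e-01  8.72745329e-01]
```

View pics/g4.png

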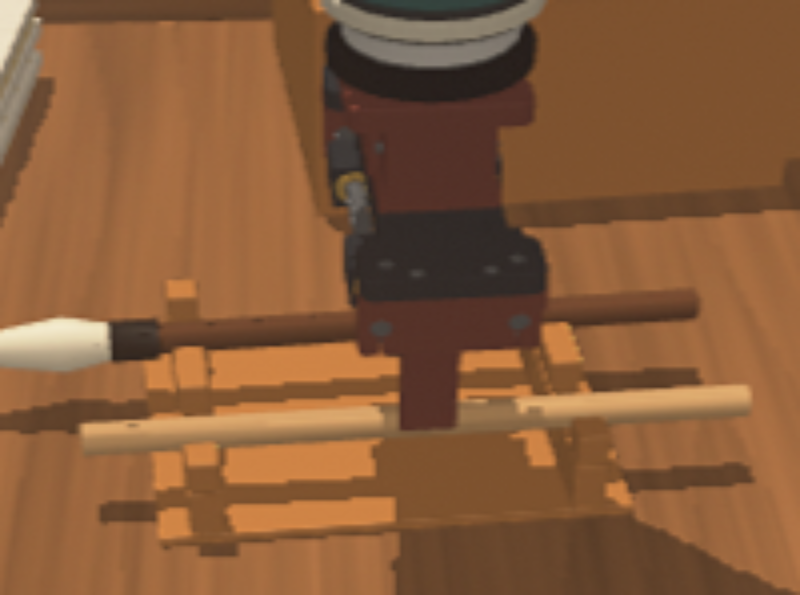

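```bash
python3 -m handwheel '{"translation":[[0,0,4],[0,0,8],[0,0,12],[0,0,15]],"spin":[0,0,0,0]}' 50 20
python3 - <<'E'
from h import *
C=cams();p=np.array([.4604,-.2583+.0385,0])
for z in(.0,.02,.04,.06,.08):print(z,proj(C['side'],p+[0,0,z]))
im=C['side']['color'][:,:,::-1];cv2.imwrite('pics/g5.png',cv2.resize(im[90:260,250:450],None,fx=4,fy=3.5))
E
```

```text
time: 4.8
position: [0.461, -0.2587, 0.0069]
tcp_rot: [-2.282, 2.159, 0.001]
ft_force: [0.1, 0.4, 0.4]
width: 0.0502
0.0 [[354.75980573 242.1067269 ]]
0.02 [[355.06409907 233.20795533]]
0.04 [[355.37823463 224.02135707]]
0.06 [[355.70269778 214.53273814]]
0.08 [[356.03800634 204.72695565]]
```

View pics/g5.png

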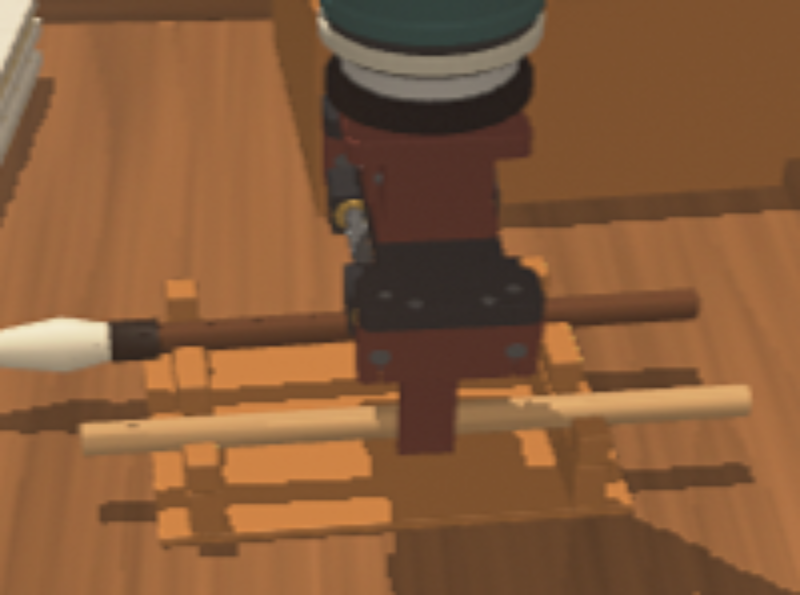

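The finger tip is now at row 219, which means its real z is about 0.05 while the state says 0.007. The offset is confirmed at about +42 mm, and the finger is in front of the rod. I'll go down about 28 mm more while watching the force.

```bash
python3 -m handwheel '{"translation":[[0,0,4],[0,0,8],[0,0,12],[0,0,14]],"spin":[0,0,0,0]}' 50 20
python3 - <<'E'
from h import *
C=cams()
im=C['side']['color'][:,:,::-1];cv2.imwrite('pics/g6.png',cv2.resize(im[90:260,250:450],None,fx=4,fy=3.5))
E
```

```text
time: 5.3
position: [0.4609, -0.2586, -0.0073]
tcp_rot: [2.283, -2.159, -0.001]
ft_force: [0.0, 0.1, -0.3]
width: 0.0501
```

View pics/g6.png

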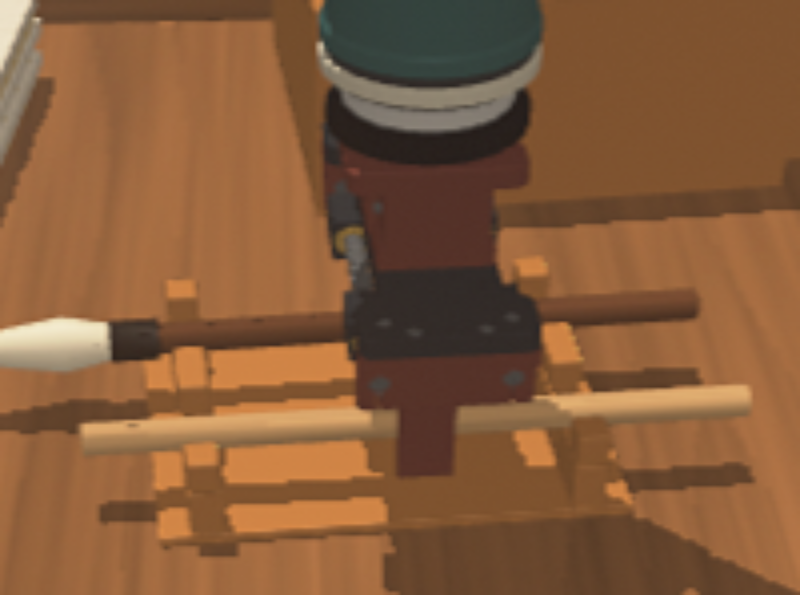

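The state now says z = -0.007 with no contact, so the reported z is certainly wrong. I'll go down 14 mm more and close.

```bash
python3 -m handwheel '{"translation":[[0,0,4],[0,0,8],[0,0,12],[0,0,14]],"spin":[0,0,0,0]}' 50 25
python3 -m handwheel '{"translation":[[0,0,0],[0,0,0],[0,0,0],[0,0,0],[0,0,0],[0,0,0],[0,0,0]],"spin":[0,0,0,0,0,0,0]}' 0 25
python3 - <<'E'
from h import *
C=cams()
im=C['side']['color'][:,:,::-1];cv2.imwrite('pics/g7.png',cv2.resize(im[90:260,250:450],None,fx=4,fy=3.5))
E
```

```text
time: 5.8
position: [0.4609, -0.2586, -0.0213]
tcp_rot: [2.282, -2.159, -0.001]
ft_force: [-0.3, -0.1, 0.3]
width: 0.0498
time: 6.5
position: [0.4612, -0.2589, -0.0207]
tcp_rot: [-2.282, 2.159, -0.0]
ft_force: [0.4, -0.4, 1.2]
width: 0.0154
```

View pics/g7.png

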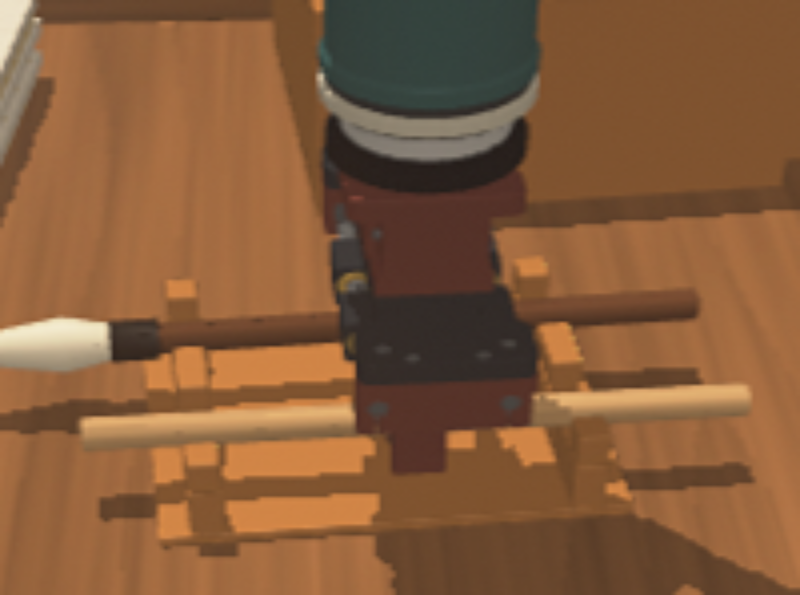

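The grip is on the dowel (width 15.4 mm). I'll lift it and work out the swing to the tube's mouth.

```bash
python3 -m handwheel '{"translation":[[0,0,-4],[0,0,-14],[0,0,-30],[0,0,-50],[0,0,-70],[0,0,-90],[0,0,-108],[0,0,-118],[0,0,-120],[0,0,-120]],"spin":[0,0,0,0,0,0,0,0,0,0]}' 0 25
python3 - <<'E'
from h import *
C=cams()
cv2.imwrite('pics/g8.png',C['side']['color'][:,:,::-1])
J=[.6005,.081,-.263]
for y in(-.23,-.205,-.085):
  q=tf(J,[(0,y,0)])[0];print(y,q); go(q[0],q[1],.099,J[2])
E
```

```text
time: 7.6
position: [0.4611, -0.2588, 0.0994]
tcp_rot: [-2.282, 2.159, -0.0]
ft_force: [-0.0, -0.4, -0.3]
width: 0.0152
-0.23 [ 0.54070493 -0.14109131  0.        ]
t 7.7 shift mm [-112.6  -86.6   -0.5] spin -1.252 z axis [-0.001  0.001 -1.   ]
-0.205 [ 0.5472044  -0.11695095  0.        ]
t 7.7 shift mm [-136.4  -94.4   -0.4] spin -1.252 z axis [-0.001  0.001 -1.   ]
-0.085 [ 0.57840182 -0.00107722  0.        ]
t 7.7 shift mm [-250.3 -132.    -0.4] spin -1.252 z axis [-0.001  0.001 -1.   ]
```

View pics/g8.png

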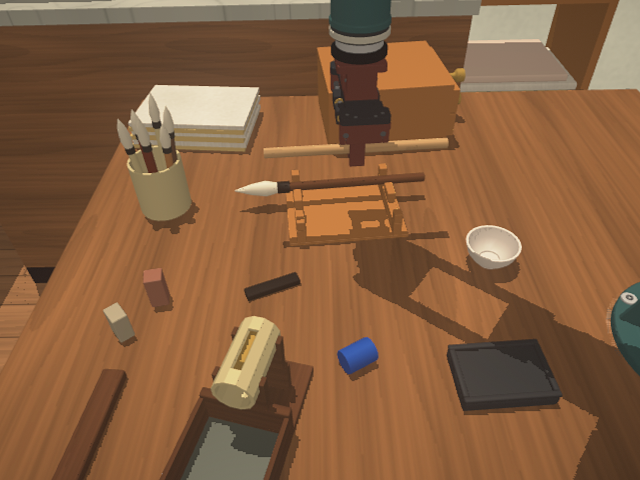

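The dowel is held level at its middle. Now I'll swing it to line up with the bore, staying high, with the tip about 45 mm short of the mouth.

```bash
python3 -m handwheel '{"translation":[[-4,-3,0],[-14,-11,0],[-27,-21,0],[-41,-32,0],[-56,-43,0],[-71,-55,0],[-86,-66,0],[-99,-76,0],[-109,-84,0],[-113,-87,0]],"spin":[-0.04,-0.13,-0.25,-0.38,-0.51,-0.64,-0.77,-0.9,-1.02,-1.12]}'
python3 -m handwheel '{"translation":[[0,0,0],[0,0,0],[0,0,0]],"spin":[-0.08,-0.12,-0.132]}'
python3 - <<'E'
from h import *
J=[.6005,.081,-.263]
q=tf(J,[(0,-.23,0)])[0]; go(q[0],q[1],.039,J[2])
C=cams()
for n in C:cv2.imwrite(f'pics/i1{n}.png',C[n]['color'][:,:,::-1])
E
```

```text
time: 8.7
position: [0.5416, -0.1398, 0.098]
tcp_rot: [-3.082, 0.607, 0.003]
ft_force: [0.6, 0.5, -0.1]
width: 0.0155
time: 9.0
position: [0.541, -0.1408, 0.0981]
tcp_rot: [-3.114, 0.41, 0.003]
ft_force: [0.1, 0.3, -0.0]
width: 0.0147
t 9.0 shift mm [-0.   0.4 59.1] spin 0.001 z axis [-0.002  0.001 -1.   ]
```

View pics/i1side.png

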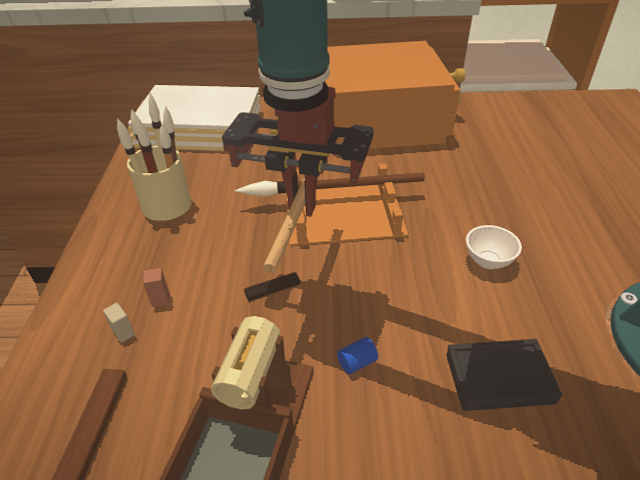

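View pics/i1top.png

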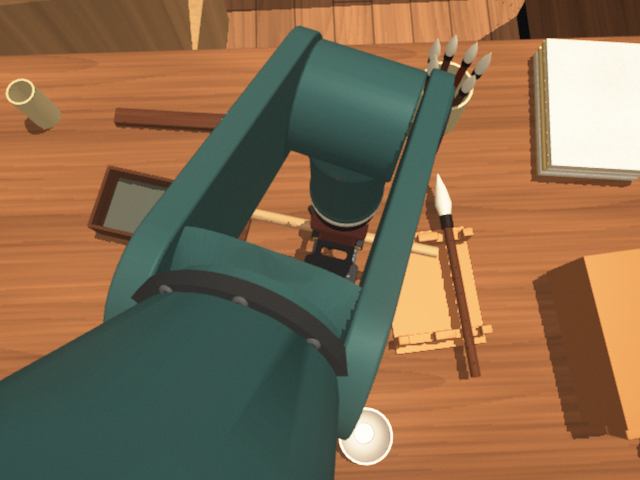

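```bash
python3 -m handwheel '{"translation":[[0,0,8],[0,0,20],[0,0,35],[0,0,48],[0,0,56],[0,0,59],[0,0,59]],"spin":[0,0,0,0,0,0,0]}'
python3 - <<'E'
from h import *
J=[.6005,.081,-.263]
C=cams()
s=C['side'];im=s['color'][:,:,::-1].copy()
print(proj(s,tf(J,[(0,-.09,.1),(0,-.045,.1),(0,-.2,.1)])))
x0,y0,S=200,180,4
cv2.imwrite('pics/i2raw.png',im)
c=cv2.resize(im[y0:y0+150,x0:x0+190],None,fx=S,fy=S,interpolation=cv2.INTER_CUBIC)
q=((proj(s,tf(J,[(0,-.21,.1),(0,-.045,.1)]))-[x0,y0]+.5)*S).astype(int);cv2.line(c,tuple(map(int,q[0])),tuple(map(int,q[1])),(0,0,255),1)
a=np.linspace(0,2*np.pi,40)
for y,rr in((-.09,.008),(-.045,.02),(-.045,.024)):
  q=((proj(s,tf(J,np.c_[rr*np.cos(a),0*a+y,.1+rr*np.sin(a)]))-[x0,y0]+.5)*S).astype(np.int32);cv2.polylines(c,[q],True,(0,255,0),1)
cv2.imwrite('pics/i2.png',c)
E
```

```text
time: 9.8
position: [0.5414, -0.1411, 0.0397]
tcp_rot: [-3.114, 0.412, 0.001]
ft_force: [0.4, -0.5, -0.5]
width: 0.0154
[[272.58740623 301.54325315]
 [260.48133085 329.75306038]
 [297.68566182 243.05882032]]
```

View pics/i2.png

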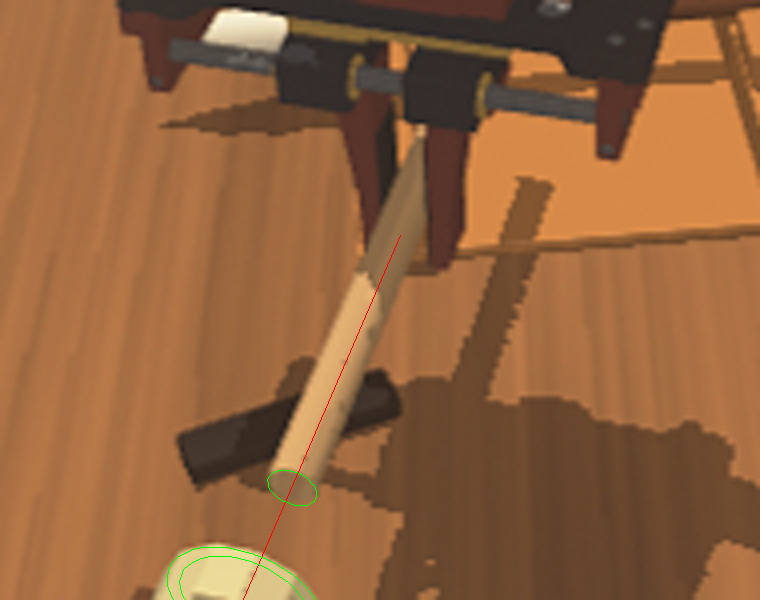

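The dowel tip lies on the predicted circle at about (272,301) in the side view, and the dowel lies along the bore axis. I'll insert along tool -y.

```bash
python3 -m handwheel '{"translation":[[0,-4,0],[0,-12,0],[0,-22,0],[0,-32,0],[0,-40,0],[0,-47,0],[0,-52,0],[0,-56,0]],"spin":[0,0,0,0,0,0,0,0]}' 0 40
python3 - <<'E'
from h import *
C=cams()
im=C['side']['color'][:,:,::-1];cv2.imwrite('pics/i3.png',cv2.resize(im[200:440,180:380],None,fx=2.5,fy=2.5,interpolation=cv2.INTER_CUBIC))
E
```

```text
time: 10.7
position: [0.5563, -0.0866, 0.0402]
tcp_rot: [3.114, -0.411, -0.0]
ft_force: [0.2, -2.0, -0.9]
width: 0.015
```

View pics/i3.png

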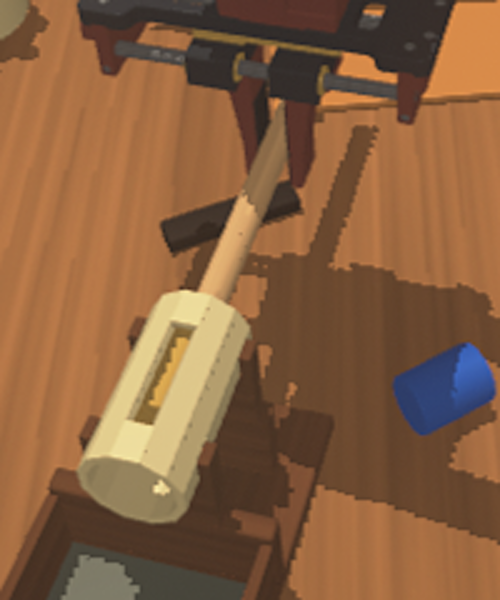

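The dowel is in the tube and just touching the plug (about 2 N). I'll push gently through.

```bash
python3 -m handwheel '{"translation":[[0,-3,0],[0,-8,0],[0,-13,0],[0,-18,0],[0,-23,0],[0,-28,0],[0,-33,0],[0,-38,0],[0,-42,0],[0,-45,0]],"spin":[0,0,0,0,0,0,0,0,0,0]}'
python3 - <<'E'
from h import *
C=cams()
im=C['side']['color'][:,:,::-1];cv2.imwrite('pics/i4.png',cv2.resize(im[240:480,150:350],None,fx=2.5,fy=2.5,interpolation=cv2.INTER_CUBIC))
E
```

```text
time: 11.8
position: [0.568, -0.0432, 0.0403]
tcp_rot: [-3.114, 0.412, 0.0]
ft_force: [-0.4, -2.1, 0.2]
width: 0.0152
```

View pics/i4.png

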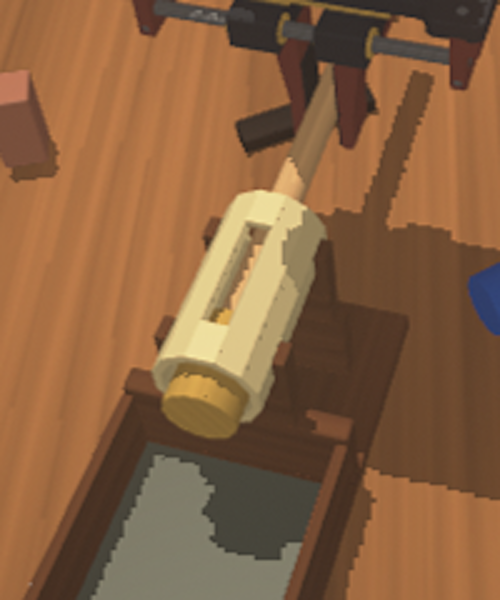

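The plug is coming out at the exit, at about (230,405) in the side view. I'll push 42 mm more.

```bash
python3 -m handwheel '{"translation":[[0,-3,0],[0,-7,0],[0,-11,0],[0,-16,0],[0,-21,0],[0,-26,0],[0,-31,0],[0,-36,0],[0,-40,0],[0,-42,0]],"spin":[0,0,0,0,0,0,0,0,0,0]}'
python3 - <<'E'
from h import *
C=cams()
im=C['side']['color'][:,:,::-1];cv2.imwrite('pics/i5.png',cv2.resize(im[240:480,150:350],None,fx=2.5,fy=2.5,interpolation=cv2.INTER_CUBIC))
E
```

```text
time: 12.9
position: [0.5789, -0.0025, 0.0402]
tcp_rot: [-3.114, 0.411, 0.0]
ft_force: [0.3, -0.7, -0.1]
width: 0.0154
```

View pics/i5.png

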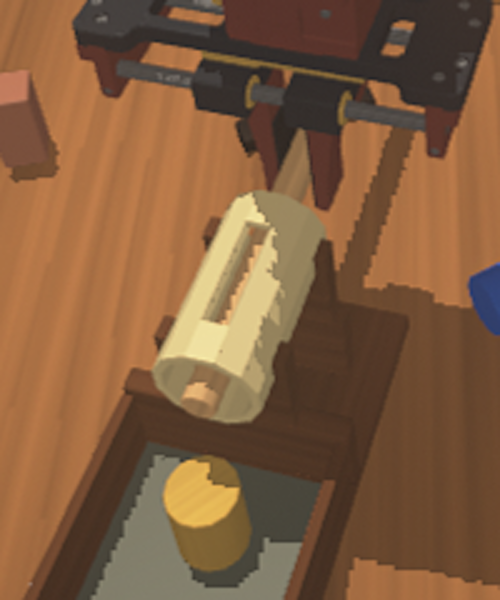

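The plug dropped into the tray and stands at about (233,445) in the side view. I'll draw the dowel straight out by 145 mm.

```bash
python3 -m handwheel '{"translation":[[0,4,0],[0,14,0],[0,30,0],[0,48,0],[0,66,0],[0,85,0],[0,104,0],[0,122,0],[0,136,0],[0,143,0]],"spin":[0,0,0,0,0,0,0,0,0,0]}'
python3 -m handwheel '{"translation":[[0,2,-4],[0,2,-14],[0,2,-28],[0,2,-42],[0,2,-54],[0,2,-60],[0,2,-60]],"spin":[0,0,0,0,0,0,0]}'
python3 - <<'E'
from h import *
go(.4612,-.2588,.0994,np.radians(3.2-90))
C=cams()
cv2.imwrite('pics/j1.png',C['side']['color'][:,:,::-1])
E
```

```text
time: 14.0
position: [0.541, -0.1431, 0.0403]
tcp_rot: [3.114, -0.415, -0.0]
ft_force: [-0.7, 0.1, -0.5]
width: 0.0149
time: 14.7
position: [0.5421, -0.143, 0.1015]
tcp_rot: [3.114, -0.411, 0.003]
ft_force: [-0.6, -0.3, -0.8]
width: 0.0152
t 14.7 shift mm [-48.1 132.8   2. ] spin 1.2525 z axis [ 0.002 -0.001 -1.   ]
```

View pics/j1.png

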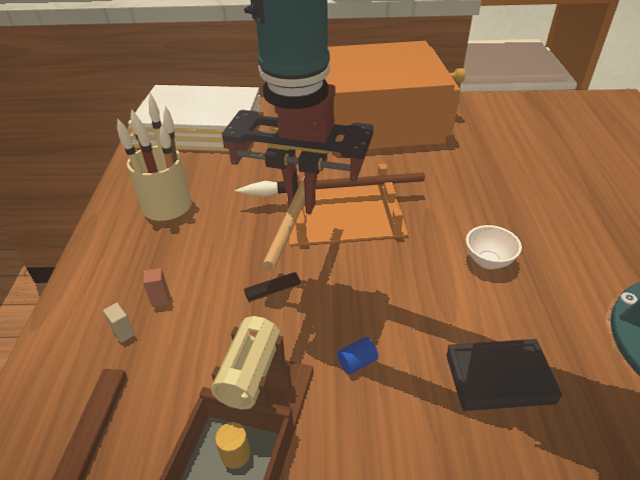

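The tube is empty and the plug stands in the tray at (233,445). I'll swing back over the rack.

```bash
python3 -m handwheel '{"translation":[[-2,5,0],[-6,16,0],[-11,31,0],[-17,47,0],[-23,64,0],[-30,82,0],[-36,100,0],[-42,116,0],[-46,127,0],[-48,133,1]],"spin":[0.04,0.13,0.25,0.38,0.51,0.64,0.77,0.9,1.02,1.12]}'
python3 -m handwheel '{"translation":[[0,0,0],[0,0,0],[0,0,0]],"spin":[0.08,0.12,0.132]}'
python3 - <<'E'
from h import *
go(.4612,-.2588,-.0195,np.radians(3.2-90))
C=cams()
cv2.imwrite('pics/j2.png',C['side']['color'][:,:,::-1])
E
```

```text
time: 15.8
position: [0.4591, -0.2595, 0.0985]
tcp_rot: [2.414, -2.01, -0.003]
ft_force: [0.5, 0.2, -0.8]
width: 0.0153
time: 16.1
position: [0.4596, -0.2587, 0.0984]
tcp_rot: [2.281, -2.16, -0.003]
ft_force: [0.4, -1.2, 0.3]
width: 0.0152
t 16.1 shift mm [  0.3  -1.7 117.9] spin -0.0011 z axis [-0.001  0.001 -1.   ]
```

View pics/j2.png

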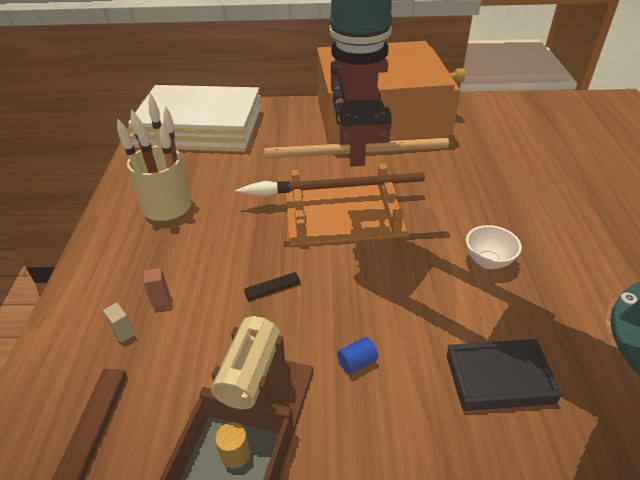

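The dowel is at the same pose as after the lift. I'll lower it slowly, then release.

```bash
python3 -m handwheel '{"translation":[[0,-1,8],[0,-1,24],[0,-1,42],[0,-1,60],[0,-1,78],[0,-1,93],[0,-1,104],[0,-1,111],[0,-1,115],[0,-1,117]],"spin":[0,0,0,0,0,0,0,0,0,0]}'
python3 -m handwheel '{"translation":[[0,0,0],[0,0,0]],"spin":[0,0]}'
python3 - <<'E'
from h import *
C=cams()
im=C['side']['color'][:,:,::-1];cv2.imwrite('pics/j3.png',cv2.resize(im[90:260,230:450],None,fx=3.5,fy=3.5))
E
```

```text
time: 17.2
position: [0.4614, -0.259, -0.0179]
tcp_rot: [-2.283, 2.158, 0.0]
ft_force: [0.7, -0.0, -0.1]
width: 0.0152
time: 17.4
position: [0.4616, -0.2592, -0.0173]
tcp_rot: [-2.282, 2.158, -0.001]
ft_force: [0.7, 0.2, -0.1]
width: 0.0152
```

View pics/j3.png

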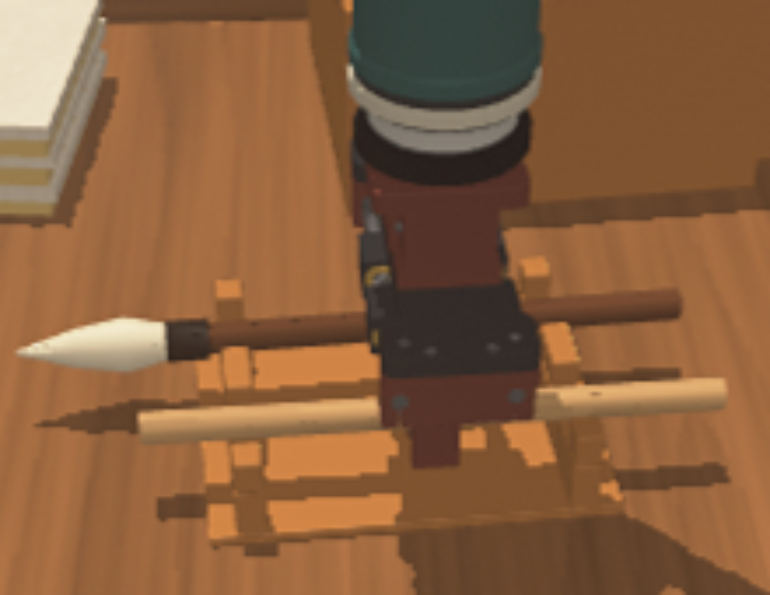

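The dowel is in its slot, about 3 mm above its original height. I'll lower 3 mm, release and rise.

```bash
python3 -m handwheel '{"translation":[[0,0,1],[0,0,2],[0,0,3],[0,0,3]],"spin":[0,0,0,0]}'
python3 -m handwheel '{"translation":[[0,0,0],[0,0,0],[0,0,0],[0,0,0],[0,0,0],[0,0,0]],"spin":[0,0,0,0,0,0]}' 45 20
python3 -m handwheel '{"translation":[[0,0,-5],[0,0,-15],[0,0,-30],[0,0,-50],[0,0,-72],[0,0,-94],[0,0,-114],[0,0,-130],[0,0,-140],[0,0,-145]],"spin":[0,0,0,0,0,0,0,0,0,0]}'
python3 - <<'E'
from h import *
C=cams()
cv2.imwrite('pics/k1.png',C['side']['color'][:,:,::-1]);cv2.imwrite('pics/k1t.png',C['top']['color'][:,:,::-1])
E
```

```text
time: 17.9
position: [0.4613, -0.259, -0.0207]
tcp_rot: [-2.282, 2.159, -0.0]
ft_force: [0.5, 1.4, 2.3]
width: 0.0148
time: 18.5
position: [0.4612, -0.259, -0.0208]
tcp_rot: [-2.282, 2.159, 0.0]
ft_force: [-0.2, 0.2, 0.3]
width: 0.0448
time: 19.5
position: [0.4617, -0.2594, 0.1257]
tcp_rot: [-2.282, 2.158, -0.003]
ft_force: [0.1, -0.3, -0.4]
width: 0.0449
```

View pics/k1.png

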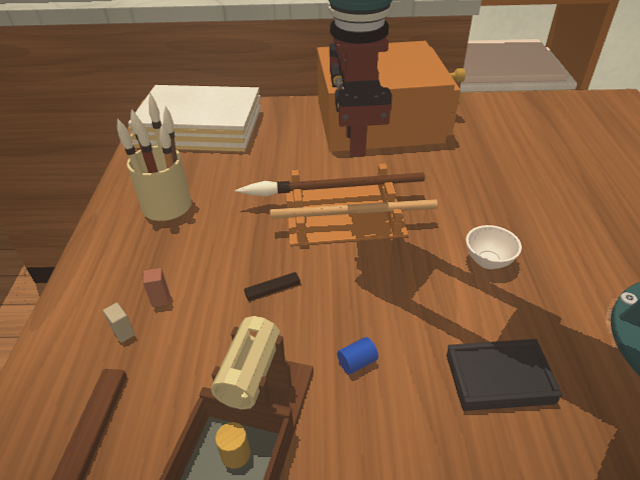

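View pics/k1t.png

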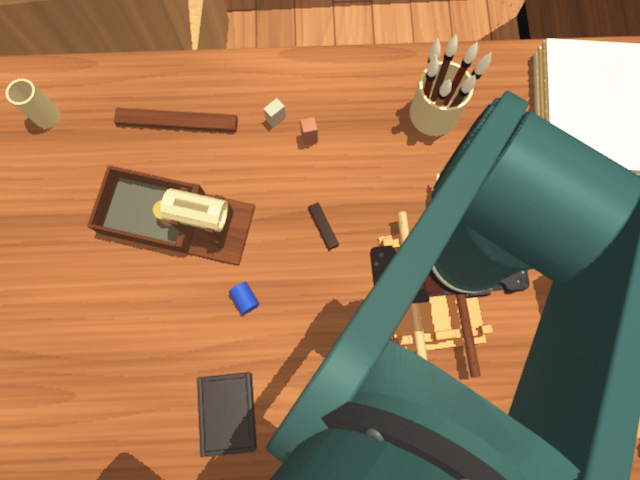

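The dowel lies level in its slot from (271,213) to (437,205) in the side view, the same as at the start. The brush is untouched, the plug is in the tray at (233,445), and the robot is clear. I'm handing the job in.

```bash
python3 - <<'E'
from cell import r
print(r.finish_job(), r.read_state()['time'])
E
```

```text
the job is handed in; nothing more can be done
the job is handed in; nothing more can be done
```

The job is done and handed in at about 20 s on the robot's clock. I pushed the plain dowel through the tube from the mouth end, and the brass plug dropped into the tray. I then drew the dowel straight out and laid it back in its own slot on the rack.

**Last checks:** The side view shows the tube empty, the plug standing in the tray, and the dowel level in its slot at its starting position to within a pixel. The brush and the look-alikes were not moved. The gripper was open and well clear of everything. The wrist force readings I took stayed under about 3 N.

**What disagreed:** The reported TCP height was about 42 mm lower than the hand's real height. The first grasp therefore closed on air above the dowel, without touching it. I found the offset in both camera views and allowed for it from then on. At the tube's mouth, the dowel tip was where the corrected position predicted.

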